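# Lock the tube plate onto the shaker

## Robot

A 7-joint arm with a two-finger parallel gripper is mounted at the origin on the work surface. World frame = base frame: x ahead of the robot, y to its left, z up, the work surface at z = 0. Lengths are in m, angles in degrees, forces in N, time in s.
With the tool pointing down it reaches from about 0.375 to 0.925 m from the base axis. Payload 3.1 kg.
Tool frame: the origin (TCP) lies between the finger pads; the fingertips stand 8 mm ahead of it and the grasp point (between the pads) lies 11 mm behind it (r.nose_length is the distance from the TCP to the fingertips, in m); z points along the fingers, y is the line along which they close (so a half turn about z gives the same grasp; the last joint's range is limited). The gripper opens to 85 mm and grips with 20 to 120 N. Pads are 22 mm wide; open, the fingers measure 114 mm over their backs; the gripper's body (76 mm by 85 mm) begins 54 mm behind the grasp point. The pads swing forward as they close: fully open they stand 13 mm farther back than shut.
Start: joints at [65.214, 21.939, 2.515, 91.553, -1.026, 66.532, -2.859], TCP at [0.214, -0.614, 0.239] pointing down, gripper open.
Joint ranges: [-149.38, 149.38], [-23.57, 123.04], [-84.95, 90], [0, 143.3], [-89.99, 269.99], [3.08, 112.72], [-163.45, 163.45]. Speed limits (degrees/s): [159.86, 159.86, 180, 180, 180, 180, 180].

## Interface

Orientations are given as [roll, pitch, yaw] about the fixed x, y, z axes, in that order (R = Rz(yaw) Ry(pitch) Rx(roll)).
In Python, from rig import r gives the robot as it stands. The module is installed in compiled form; this text tells all that it offers.
- The arm moves only by the shell command python3 -m crank 'ROWS' [FORCE]. ROWS is text: rows parted by semicolons, each of 5 numbers parted by spaces: the closure, from 0 (fully open) to 1 (shut), then the shift along the tool's x, y, z each as a share of 50 cm, from -1 to 1, then the turn about the tool's z as a share of 2 rad, from -1 to 1. A call has exactly 10 rows; each row shifts and turns the commanded pose from where the row before left it, along the tool's axes as they then stand; what a row does not reach is not made up. A row lasts 1/10 s, in which the tool goes at most 50 mm and 8.59 degrees, less where a joint would pass 70% of its speed; a pose out of reach is approached as far as the arm can. A call with a number of a shift or a turn outside -1 to 1 is refused whole. A call with a gripper value outside its range is refused whole. The fingers move at their own pace and stop on an object; FORCE is the grip in N (left out, the last holds). Time passes only in rows, so rows that do not move let the fingers close, or fill a call up. It gives the time, the measured TCP pose, the force, the opening and the grip force at its end, in the units of the state.
- r.sense(): the state, without advancing time (a new reading comes with each control period).
- r.get_image(name): name is "scene" or "side" or "wrist"; returns a dict with "frame" (420x560x3 uint8, blue, green, red), "camera_matrix" (3x3 intrinsics, pixels), "position" and "rotation" of the camera in the world. Camera axes: x right, y down, z forward; pixel columns grow to the right and rows downward; lengths in m; the calibration is good to about 2 mm. A picture is of the moment at which its call begins. There is no depth.
- r.job_done(): hands the job in; it is judged then, once.
The state is a dict: "t": time; "q": joint angles; "dq": joint speeds; "effort": joint torques, N m; "tool_pos": TCP position; "ee_rot": TCP orientation; "force": force on the tool from outside, world axes, zero at the start; "torque": the same for the moment, N m; "width": finger opening in m; "finger_force": force on a finger pad.
Only numpy, scipy, OpenCV 4.12 (cv2) and the standard library are available. Lean on these libraries where they do the work, as an engineer would, in place of code of your own. Each camera call takes 0.05 s, during which the arm holds its last target. There are 200 camera calls.

## Task

Mount the tube plate on the shaker: pick it up by its handle, lower it so that both screw heads come through the wide ends of its keyholes and it sits flat on the deck, then push it along until it is fully home and the spring pin has popped up behind its edge, and let go. The deck is sprung and gives way as you push, so go by feel, work gently on the shaker (never more than about 25 N) and leave the other things on the bench alone.

Things in the scene. Friction and masses are not known exactly. Their poses are not given: they have to be found in the camera images.
- plate: Loose aluminium tube plate lying on the bench, 110 (x) x 150 (y) x 5 mm, 0.3-0.55 kg. Origin: centre of its underside; z up. On top: upright black handle bar in the middle, 12 mm thick in x, 36 wide in y, top 55 mm above the underside; two white tube blocks, 104 x 22 mm, centred at y = +-61, up to 34 mm above the underside. Two keyholes through it at y = +-32 mm.
- handle (a point): Grip point on the plate's handle bar, 38 mm above the centre of the plate's underside; axes as the plate. The bar is pinched across its 12 mm (plate x).
- keyhole (a point): Centre of the wide end of the plate's keyhole on its +y side, at plate x = +8, y = +32 mm, on the underside; axes as the plate. The wide end is an octagon 18 mm across; from it a slot 9.5 mm wide runs to plate -x and ends 19.25 mm from this point. The other keyhole is alike at y = -32 mm.
- deck_home (a point): Centre of the top of the shaker's dark steel deck (190 x 200 mm, 88 mm above the bench), z up; moves with the deck. The plate is fully home when its origin and axes coincide with this frame. The deck is sprung along its x only: about 0.7 N per mm, stops 12 mm either side of rest, rigid otherwise; sliding counts relative to the deck. The housing below (200 x 220 mm) is fixed.
- screw (a point): Foot, on the deck's top, of the shoulder screw on the +y side, at deck x = -8, y = +32 mm; the other is at y = -32 mm. Shank 6.5 mm, head 15 mm across with a 1.5 mm chamfer, from 7.5 to 12.5 mm above the deck. The wide ends are over the heads when the plate's origin is at deck x = -16 mm; then the plate slides 16 mm along deck +x until the shanks meet the slot ends.
- pin (a joint): Brass spring pin, 8 mm across, on the deck at x = -60.5, y = 0 mm. Value in m: 0 = up, 4 mm above the deck; 0.004 = pressed flush (4 N to start, 6 N flush). The plate's underside presses it down as the plate is lowered over the heads; when the plate is home it pops up just behind the plate's -x edge and stops it sliding back.
- tube_rack: Bystander: white test-tube rack, 60 x 150 x 54 mm; origin at the centre of its underside.
- bottle: Bystander: amber jar with cap, 64 mm across, 115 mm high; origin at the centre of its underside.
- dish: Bystander: clear dish, 90 mm across, 16 mm high; origin at the centre of its underside.
Not all that is in view belongs to the job. Of the things that look like the plate, take the one that is nearest to the robot's base at the start.

How it is judged (in metres and radians):
On the way, in this order (a step that is already met when the one before it is completed fails the run):
1. the plate is down over both screw heads, flat on the deck, with the heads through the wide ends and the pin pressed down (x of plate in the frame of deck_home between -0.0195 and -0.006 m and y of plate in the frame of deck_home between -0.004 and 0.004 m and z of plate in the frame of deck_home between -0.002 and 0.0035 m and angle between the x axis of plate and the x axis of deck_home, either way round below 0.08 rad and value of joint pin above 0.0015 m), for 0.1 s.
2. the plate is slid home under the heads and the pin is up behind it (x of plate in the frame of deck_home between -0.003 and 0.0025 m and z of plate in the frame of deck_home between -0.002 and 0.0045 m and value of joint pin below 0.001 m), for 0.1 s.
At the end, for the whole second after the job is handed in: The plate lies flat on the deck (underside within 3.5 mm of it), within 3 mm of home along the slots, 3.5 mm across and 0.08 rad, the pin is up behind its edge (less than 1 mm pressed), and the plate is released and at rest (x of plate in the frame of deck_home between -0.003 and 0.0025 m and y of plate in the frame of deck_home between -0.0035 and 0.0035 m and z of plate in the frame of deck_home between -0.002 and 0.0035 m and angle between the x axis of plate and the x axis of deck_home, either way round below 0.08 rad and value of joint pin below 0.001 m and contact force between the fingers and plate below 0.1 N and linear speed of plate below 0.02 m/s); the robot touches nothing.
It fails at once if the plate is forced against the shaker with more than 28 N (contact force between plate and shaker above 28 N).
It fails at once if the arm or gripper pushes on the shaker with more than 28 N (contact force between any of the fingers, the arm and shaker above 28 N).
It fails at once if the tube rack, the jar or the dish is moved by more than 15 mm (distance of any of tube_rack, bottle, dish from where it was at the start of the episode above 0.015 m).
It also fails if it takes over 54 s, if anything falls off the work surface, if the arm or the gripper's body presses on something with over 40 N, if the wrist force passes 120 N, or if a joint passes its speed limit or range.

## Working session

There is one attempt and no reset: what is moved stays moved. The work goes in short steps, Python scripts to look and compute and a shell command to move; the robot and the scene stay as the last step left them, time stands still between calls to the robot, and variables do not carry over. Pictures are saved under pics/ and viewed, at most 10 in all, crops included, and the job is handed in when it is done.

```bash
mkdir -p pics; python3 - <<'E'
from rig import r
import cv2,pickle
s=r.sense(); print({k:s[k] for k in('t','tool_pos','ee_rot','force','width')})
for n in("scene","side"):
    d=r.get_image(n); cv2.imwrite(f"pics/{n}0.png",d["frame"]); pickle.dump(d,open(n+"0.pkl","wb")); print(n,d["position"])
E
```

```text
{'t': 0.0, 'tool_pos': array([ 0.21325246, -0.61303678,  0.23785229]), 'ee_rot': array([-1.79847646e+02,  8.27032735e-03,  1.91858016e+01]), 'force': array([ 0.70475194,  0.28112942, -0.82217034]), 'width': 0.08535244506713857}
scene [ 1.2023775  -0.39172649  1.3043576 ]
side [0.44638092 1.01474868 1.13217322]
```

View pics/scene0.png

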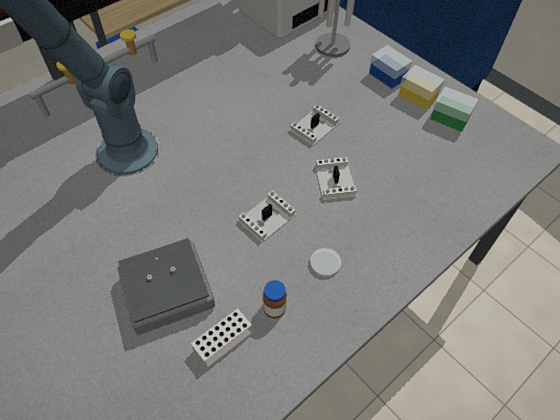

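View pics/side0.png

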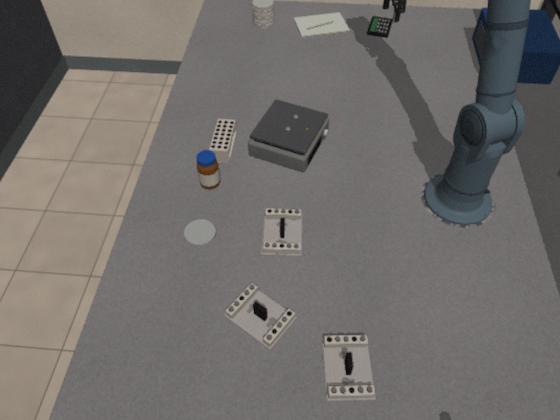

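Three plate-like objects appear in the scene view, at (267,215), (336,177) and (315,124). In the side view they are at (282,231), (260,312) and (348,364). The shaker is at scene (165,282), with screws at (150,278) and (172,269) and the pin at (156,258). I'll compute distances from the base to choose the plate.

```bash
cat > h.py <<'E'
import numpy as np,pickle,cv2
def ray(d,u,v):
    K=np.array(d["camera_matrix"]);return np.array(d["rotation"])@np.linalg.solve(K,[u,v,1.])
def hit(d,u,v,z):
    w=ray(d,u,v);p=np.array(d["position"]);return p+w*(z-p[2])/w[2]
def tri(obs):
    A=np.zeros((3,3));b=np.zeros(3)
    for d,u,v in obs:
        w=ray(d,u,v);w/=np.linalg.norm(w);P=np.eye(3)-np.outer(w,w);A+=P;b+=P@d["position"]
    return np.linalg.solve(A,b)
def proj(d,p):
    c=np.array(d["rotation"]).T@(np.array(p)-d["position"]);c=np.array(d["camera_matrix"])@c;return c[:2]/c[2]
E
python3 - <<'E'
from h import *
A=pickle.load(open("scene0.pkl","rb"));B=pickle.load(open("side0.pkl","rb"))
np.set_printoptions(precision=4,suppress=True)
for n,a,b in(("p1",(267,212),(282,228)),("p2",(336,174),(260,311)),("p3",(315,121),(348,363))):
    pa=hit(A,*a,.04);pb=hit(B,*b,.04);print(n,pa,pb,np.hypot(*pa[:2]))
for p in((150,278),(172,269),(156,258)):print(hit(A,*p,.095))
def crop(d,x,y,w,h,n):
    cv2.imwrite(n,cv2.resize(d["frame"][y:y+h,x:x+w],None,fx=5,fy=5,interpolation=cv2.INTER_CUBIC))
c=lambda d,x,y:cv2.resize(d["frame"][y:y+75,x:x+100],None,fx=4,fy=4,interpolation=cv2.INTER_CUBIC)
# mosaic: plate 3 | shaker(scene) / shaker(side) | plate 3 side
m=np.vstack([np.hstack([c(A,265,90),c(A,110,235)]),np.hstack([c(B,298,328),c(B,240,95)])])
cv2.imwrite("pics/m.png",m)
E
```

```text
Traceback (most recent call last):
  File "h.py", line 5, in hit
    w=ray(d,u,v);p=np.array(d["position"]);return p+w*(z-p[2])/w[2]
                                                               ~^^^
IndexError: invalid index to scalar variable.
```

```bash
python3 -c "
import pickle
for n in('scene','side'):
  d=pickle.load(open(n+'0.pkl','rb'));print(d['rotation'],d['camera_matrix'])"
```

```text
[-144.97677439   -0.48997058   48.83665754] [[508.10151387   0.         275.78972123]
 [  0.         508.10151387 211.21651177]
 [  0.           0.           1.        ]]
[-141.1836353     0.23182837 -174.80920999] [[489.02475097   0.         279.11376924]
 [  0.         489.02475097 213.94777786]
 [  0.           0.           1.        ]]
```

```bash
sed -i 's/np.array(d\["rotation"\])/R(d)/; s/^def ray/from scipy.spatial.transform import Rotation\ndef R(d): return Rotation.from_euler("xyz",d["rotation"],degrees=True).as_matrix()\ndef ray/' h.py
python3 - <<'E'
from h import *
A=pickle.load(open("scene0.pkl","rb"));B=pickle.load(open("side0.pkl","rb"))
np.set_printoptions(precision=4,suppress=True)
for n,a,b in(("p1",(267,212),(282,228)),("p2",(336,174),(260,311)),("p3",(315,121),(348,363))):
    pa=hit(A,*a,.04);pb=hit(B,*b,.04);print(n,pa,pb,np.hypot(*pa[:2]))
for p in((150,278),(172,269),(156,258)):print(hit(A,*p,.095))
p1=hit(A,267,212,.04)
c=lambda d,x,y:cv2.resize(d["frame"][y:y+75,x:x+100],None,fx=4,fy=4,interpolation=cv2.INTER_CUBIC)
m=np.vstack([np.hstack([c(A,265,90),c(A,220,180)]),np.hstack([c(B,298,328),c(B,235,195)])])
cv2.imwrite("pics/m.png",m)
E
```

```text
p1 [0.5271 0.1776 0.04  ] [0.5176 0.1897 0.04  ] 0.5562466552293495
p2 [0.5589 0.4418 0.04  ] [0.5495 0.4509 0.04  ] 0.712405958969502
p3 [0.3433 0.5546 0.04  ] [0.3326 0.5646 0.04  ] 0.6523018728574134
[ 0.5158 -0.2214  0.095 ]
[ 0.5315 -0.1619  0.095 ]
[ 0.4749 -0.1755  0.095 ]
```

View pics/m.png

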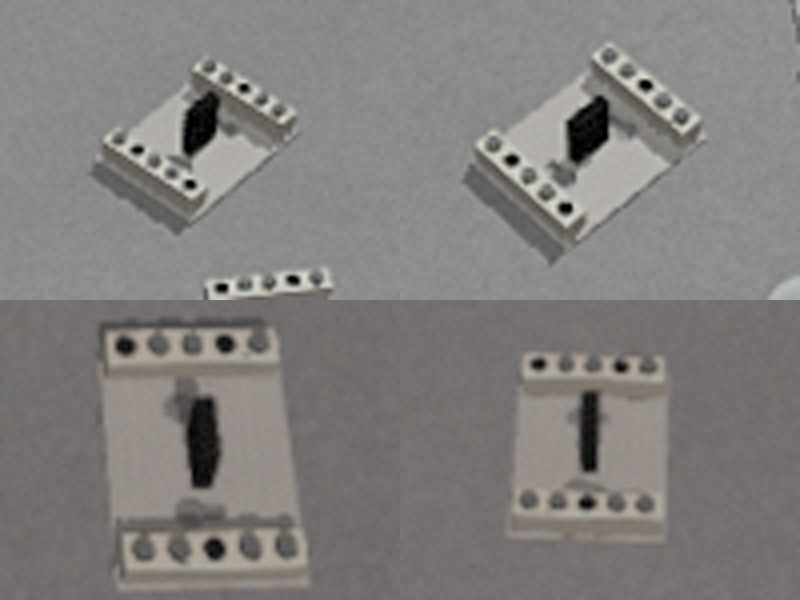

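The nearest plate is p1, scene (267,215), about 0.56 m from the base. The others are at 0.65 m and 0.71 m. The enlarged crop confirms it is a plate with a black handle and tube blocks along its ±y edges. Next I'll look at the shaker and the plate from close by with the wrist camera.

```bash
python3 -m crank '0 .078 -.056 -.02 0;0 .078 -.056 -.02 0;0 .078 -.056 -.02 0;0 .078 -.056 -.02 0;0 .078 -.056 -.02 0;0 .078 -.056 -.02 0;0 .078 -.056 -.02 0;0 .078 -.056 -.02 0;0 .078 -.056 -.02 0;0 .078 -.056 -.02 0'
python3 -m crank '0 0 0 0 -.07;0 0 0 0 -.07;0 0 0 0 -.07;0 0 0 0 -.07;0 0 0 0 -.07;0 0 0 0 -.07;0 0 0 0 0;0 0 0 0 0;0 0 0 0 0;0 0 0 0 0'
python3 - <<'E'
from rig import r
import cv2,pickle
s=r.sense();print(s["q"])
d=r.get_image("wrist");cv2.imwrite("pics/w1.png",d["frame"]);pickle.dump(d,open("w1.pkl","wb"));print(d["position"],d["rotation"],d["camera_matrix"][0])
E
```

```text
t: 1.1
tool_pos: [0.4903, -0.2195, 0.3393]
ee_rot: [-180.0, 0.0, 19.2]
force: [1.0, -1.0, -0.5]
width: 0.0851
finger_force: 0.0
t: 2.1
tool_pos: [0.4898, -0.2213, 0.3392]
ee_rot: [-180.0, -0.0, 67.2]
force: [-0.4, -0.1, 0.4]
width: 0.0856
finger_force: 0.0
[ 37.19082732   6.52611206 -18.65871689  99.06747614   2.15789734
  74.76910688  -4.67605249]
[ 0.51989873 -0.1492206   0.47411724] [ 1.62102066e+02  2.43653366e-03 -2.27744911e+01] [356.14035947   0.         284.99255051]
```

View pics/w1.png

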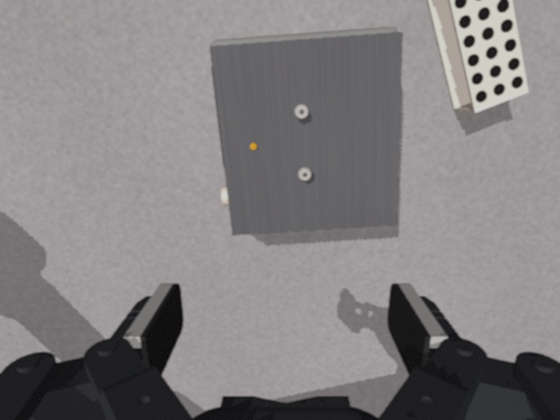

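The wrist view shows the deck with screw heads at about (302,112) and (305,174), and the pin at (253,146). The tube rack is at top right. Next I'll measure the deck and move on to view the plate.

```bash
python3 -m crank '0 .072 -.03 0 0;0 .072 -.03 0 0;0 .072 -.03 0 0;0 .072 -.03 0 0;0 .072 -.03 0 0;0 .072 -.03 0 0;0 .072 -.03 0 0;0 .072 -.03 0 0;0 .072 -.03 0 0;0 .072 -.03 0 0'
python3 - <<'E'
from rig import r
from h import *
np.set_printoptions(precision=4,suppress=True)
d=pickle.load(open("w1.pkl","rb"));f=d["frame"].astype(int)
def cen(u,v,m,s=10):
    ys,xs=np.mgrid[v-s:v+s+1,u-s:u+s+1];w=m(f[v-s:v+s+1,u-s:u+s+1]);return (xs*w).sum()/w.sum(),(ys*w).sum()/w.sum(),w.sum()
P={}
for n,u,v,z in(("s1",302,112,.1005),("s2",305,174,.1005)):
    c=cen(u,v,lambda a:(a.min(2)>125)*1.);P[n]=hit(d,c[0],c[1],z);print(n,c,P[n])
c=cen(253,146,lambda a:((a[...,2]-a[...,0])>50)*1.);P["pin"]=hit(d,c[0],c[1],.092);print(c,P["pin"])
a=P["s2"]-P["s1"];print(np.linalg.norm(a),"yaw",np.degrees(np.arctan2(-a[0],a[1])))
m=(P["s1"]+P["s2"])/2;b=m-P["pin"];print(np.linalg.norm(b[:2]),"yaw pin",np.degrees(np.arctan2(b[1],b[0])),m)
d=r.get_image("wrist");cv2.imwrite("pics/w2.png",d["frame"]);pickle.dump(d,open("w2.pkl","wb"));print(d["position"],d["rotation"]); print(r.sense()["tool_pos"])
E
```

```text
t: 3.15
tool_pos: [0.4902, 0.1702, 0.3396]
ee_rot: [179.9, -0.0, 67.3]
force: [0.2, 0.3, 0.0]
width: 0.0853
finger_force: 0.0
s1 (np.float64(300.72549019607845), np.float64(110.7843137254902), np.float64(153.0)) [ 0.5314 -0.1628  0.1005]
s2 (np.float64(304.06569343065695), np.float64(173.5912408759124), np.float64(137.0)) [ 0.5107 -0.2233  0.1005]
(np.float64(252.89795918367346), np.float64(145.91836734693877), np.float64(49.0)) [ 0.4716 -0.1765  0.092 ]
0.06396516596450948 yaw 161.1770383595318
0.05215231309965093 yaw pin -18.45779117851378 [ 0.521  -0.193   0.1005]
[0.5201 0.2423 0.4745] [162.1116  -0.0588 -22.7643]
[0.4885 0.1794 0.34  ]
```

View pics/w2.png

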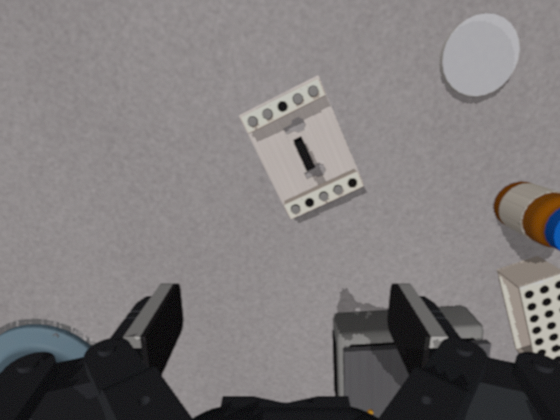

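The plate is in the middle: handle (305,154), blocks at (285,105) and (325,195). Enlarging to read the keyhole direction and the corners.

```bash
python3 - <<'E'
from h import *
d=pickle.load(open("w2.pkl","rb"))
cv2.imwrite("pics/c2.png",cv2.resize(d["frame"][70:225,230:370],None,fx=3.8,fy=3.8,interpolation=cv2.INTER_CUBIC))
E
```

```text
(no output)
```

View pics/c2.png

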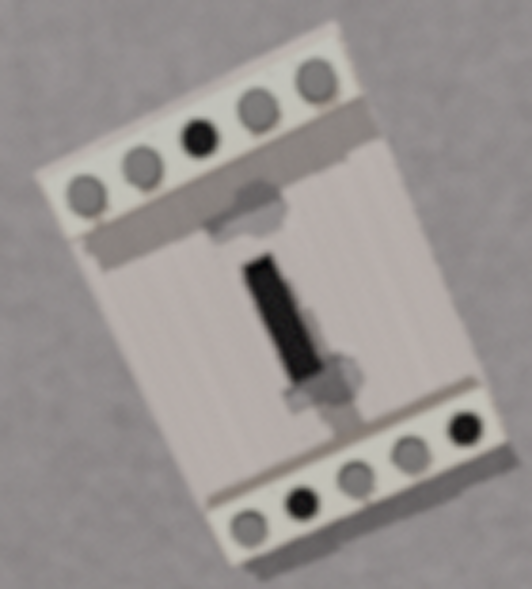

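The wide keyhole ends are at crop (265,207) and (337,380), with the slots running left. So plate +x points image-right, the same as the deck, and no flip is needed. I'll use the tube rows (z = 34 mm) to get the pose.

```bash
python3 - <<'E'
from h import *
from rig import r
np.set_printoptions(precision=4,suppress=True)
d=pickle.load(open("w2.pkl","rb"))
H=lambda u,v,z:hit(d,230+(u+.5)/3.8-.5,70+(v+.5)/3.8-.5,z)
top=[H(*p,.034) for p in((87,195),(143,168),(200,138),(258,110),(317,80))]
bot=[H(*p,.034) for p in((250,528),(302,503),(356,480),(411,455),(465,428))]
t=np.mean(top,0);b=np.mean(bot,0);a=t-b
print(np.linalg.norm(a),"yaw",np.degrees(np.arctan2(-a[0],a[1])),(t+b)/2)
for row in(top,bot):
    e=row[4]-row[0];print("yaw row",np.degrees(np.arctan2(e[1],e[0])),np.linalg.norm(e))
print("handle top",H(268,320-2,.055))
c=(H(258,265,.055)+H(306,378,.055))/2;print(c)
s=r.sense();print(s["tool_pos"],s["ee_rot"],s["q"])
A=pickle.load(open("scene0.pkl","rb"))
print(proj(A,[*((t+b)/2)[:2],.055]),proj(A,[.5314,-.1628,.1005]),proj(A,[.5107,-.2233,.1005]))
E
```

```text
0.12083579466375796 yaw 2.7513811073101437 [0.519  0.1792 0.034 ]
yaw row 2.723529274433733 0.0792324937351818
yaw row 3.186939061099573 0.07893617852549091
handle top [0.515 0.183 0.055]
[0.5185 0.1801 0.055 ]
[0.4885 0.1794 0.34  ] [-179.9108   -0.4025   67.8929] [ 12.8958   6.0943 -39.7023 100.4604   3.6884  74.6297 -49.7167]
[265.6136 207.187 ] [171.3607 268.1761] [147.9134 276.1654]
```

Plate at (0.519, 0.1795), yaw about 2.9°; deck home at (0.5286, -0.1956), yaw about -18.6°. Turning to align, then starting down.

```bash
python3 -m crank '0 0 0 0 -.056;0 0 0 0 -.056;0 0 0 0 -.056;0 0 0 0 -.055;0 0 .06 0 0;0 0 0 .08 0;0 0 0 .08 0;0 0 0 .08 0;0 0 0 .08 0;0 0 0 0 0' 40
python3 - <<'E'
from rig import r
import cv2,pickle
d=r.get_image("wrist");cv2.imwrite("pics/w3.png",d["frame"])
s=r.sense();print(s["tool_pos"],s["ee_rot"],s["force"])
E
```

```text
t: 4.2
tool_pos: [0.5156, 0.1677, 0.1734]
ee_rot: [-179.3, 0.2, 92.8]
force: [-0.8, -0.5, -0.4]
width: 0.0856
finger_force: 0.0
[0.51805241 0.1689817  0.1767791 ] [-1.79608568e+02  7.55458303e-02  9.28469555e+01] [-0.5377874   0.49179555  0.43969067]
```

View pics/w3.png

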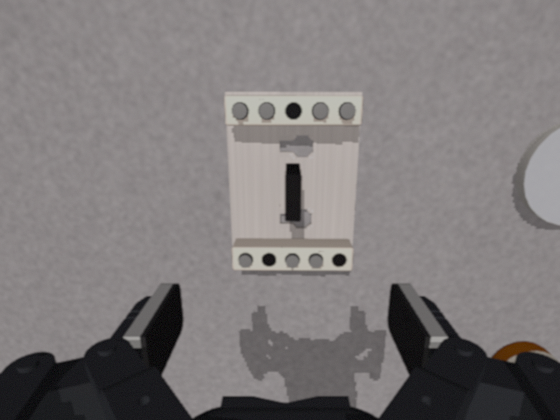

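Plate is aligned, handle top near (293,192). I'll recompute the offset from this view.

```bash
python3 - <<'E'
from rig import r
from h import *
np.set_printoptions(precision=4,suppress=True)
d=r.get_image("wrist");s=r.sense()
top=[hit(d,u,v,.034) for u,v in((240,111),(266.5,111),(293.5,111),(320,110.5),(347,110.5))]
bot=[hit(d,u,v,.034) for u,v in((245,260),(269,260),(292.5,260),(316,260),(339.5,259.5))]
t=np.mean(top,0);b=np.mean(bot,0);a=t-b
print((t+b)/2,np.linalg.norm(a),np.degrees(np.arctan2(-a[0],a[1])),d["position"],d["rotation"],s["tool_pos"],s["ee_rot"])
print(hit(d,293,165,.055),hit(d,293,190,.055))
E
```

```text
[0.5224 0.1803 0.034 ] 0.12178564174107723 2.8410735280439186 [0.5147 0.2473 0.3116] [162.0247   0.3948   2.8242] [0.5202 0.1701 0.1794] [-179.9325   -0.0087   92.8478]
[0.5208 0.2041 0.055 ] [0.5219 0.1856 0.055 ]
```

```bash
python3 -m crank '0 .02 .003 0 0;0 0 0 .06 0;0 0 0 .06 0;0 0 0 .06 0;0 0 0 .06 0;0 0 0 .056 0;0 0 0 0 0;1 0 0 0 0;1 0 0 0 0;1 0 0 0 0' 40
python3 -m crank '1 0 0 0 0;1 0 0 0 0;1 0 0 0 0;1 0 0 -.04 0;1 0 0 -.08 0;1 0 0 -.08 0;1 0 0 -.08 0;1 0 0 -.06 0;1 0 0 0 0;1 0 0 0 0' 50
python3 - <<'E'
from rig import r
import cv2,pickle
d=r.get_image("wrist");cv2.imwrite("pics/w4.png",d["frame"]);pickle.dump(d,open("w4.pkl","wb"))
s=r.sense();pickle.dump(s,open("s4.pkl","wb"));print(s["tool_pos"],s["ee_rot"],s["force"],s["torque"])
E
```

```text
t: 5.3
tool_pos: [0.5234, 0.1813, 0.0337]
ee_rot: [179.7, -0.1, 92.9]
force: [-1.4, -0.6, -0.9]
width: 0.0437
finger_force: 0.0
t: 6.3
tool_pos: [0.5207, 0.1797, 0.2004]
ee_rot: [-180.0, 0.0, 92.9]
force: [0.3, -0.2, -4.1]
width: 0.011
finger_force: 49.4
[0.51967334 0.17919539 0.19902993] [-1.79776463e+02  8.47190450e-02  9.28588573e+01] [ 0.20188573 -0.28629671 -3.79273858] [-0.00086876  0.01920225  0.03208398]
```

View pics/w4.png

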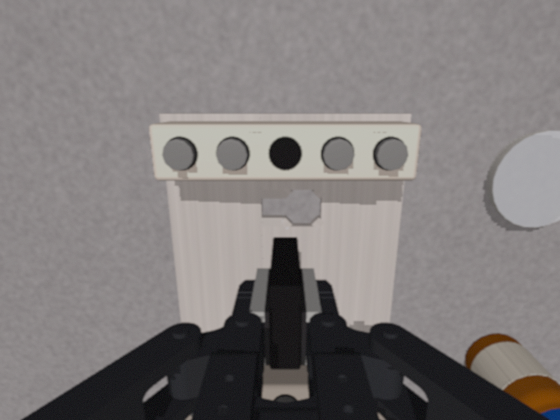

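The plate is held by its handle and sits square in the grip: middle tube at (285,153), keyhole visible at (295,207). Working out the transfer.

```bash
python3 - <<'E'
from rig import r
from h import *
np.set_printoptions(precision=4,suppress=True)
d=pickle.load(open("w4.pkl","rb"));S=[r.sense() for _ in range(5)];tp=np.mean([s["tool_pos"] for s in S],0)
print(tp)
for u0 in(.168,.170):
  t=[hit(d,u,v,u0+.034) for u,v in((180,154),(232.5,154),(285.5,153.5),(338,153.5),(391,153.5))]
  e=t[4]-t[0];print("len",np.linalg.norm(e),"yaw",np.degrees(np.arctan2(e[1],e[0])))
  y=np.radians(2.86);c=np.mean(t,0)-.061*np.array([-np.sin(y),np.cos(y),0]);print("plate centre",c)
off=c[:2]-tp[:2]
tgt=np.array([.5134,-.1905])
a=np.radians(-21.5);Rm=np.array([[np.cos(a),-np.sin(a)],[np.sin(a),np.cos(a)]])
for o in(off,0*off):
  dl=tgt-Rm@o-tp[:2];w=np.radians(71.36)
  print(o,dl,"tool shares",(dl@[np.cos(w),np.sin(w)])/.5,(dl@[np.sin(w),-np.cos(w)])/.5)
E
```

```text
[0.5197 0.1792 0.199 ]
len 0.07847156140514756 yaw 2.9762000165029328
plate centre [0.5205 0.1787 0.202 ]
len 0.07729417136914495 yaw 2.9762000165029483
plate centre [0.5205 0.179  0.204 ]
[ 0.0008 -0.0002] [-0.0069 -0.3692] tool shares -0.7041200859235535 0.22286386201282882
[ 0. -0.] [-0.0063 -0.3697] tool shares -0.704616594710312 0.22443620728414196
```

```bash
python3 -m crank '1 0 0 0 .0625;1 0 0 0 .0625;1 0 0 0 .0625;1 -.09 .0285 0 0;1 -.09 .0285 0 0;1 -.09 .0285 0 0;1 -.09 .0285 0 0;1 -.09 .0285 0 0;1 -.09 .0285 0 0;1 -.09 .0285 0 0'
python3 -m crank '1 -.05 .016 0 0;1 -.024 .008 0 0;1 0 0 .05 0;1 0 0 .03 0;1 0 0 .02 0;1 0 0 0 0;1 0 0 0 0;1 0 0 0 0;1 0 0 0 0;1 0 0 0 0'
python3 - <<'E'
from rig import r
from h import *
d=r.get_image("wrist");pickle.dump(d,open("w5.pkl","wb"));b=r.get_image("scene");c=r.get_image("side")
s=r.sense();print(s["tool_pos"],s["ee_rot"],s["force"])
pickle.dump((b,c),open("sc5.pkl","wb"))
z=lambda f,x,y,w,h,W,H:cv2.resize(f[y:y+h,x:x+w],(W,H),interpolation=cv2.INTER_CUBIC)
m=np.hstack([z(d["frame"],110,90,350,262,500,375),np.vstack([z(b["frame"],105,215,120,90,300,225),z(c["frame"],235,70,110,55,300,150)])])
cv2.imwrite("pics/m5.png",m)
E
```

```text
t: 7.35
tool_pos: [0.5126, -0.1516, 0.1979]
ee_rot: [-179.7, 0.0, 71.4]
force: [-0.2, 1.4, -3.3]
width: 0.0113
finger_force: 49.5
t: 8.35
tool_pos: [0.5155, -0.1891, 0.1522]
ee_rot: [179.9, 0.0, 71.4]
force: [0.3, -0.2, -3.8]
width: 0.011
finger_force: 49.4
[ 0.51500934 -0.1891503   0.15165897] [1.79961740e+02 8.45426542e-03 7.13719763e+01] [-0.32718928  0.91924949 -4.3366986 ]
```

View pics/m5.png

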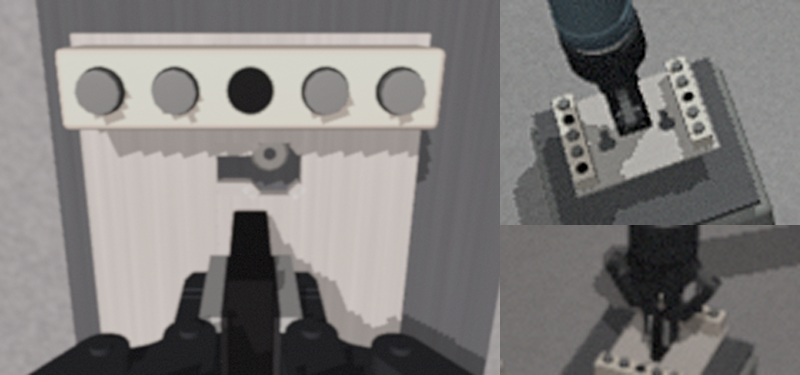

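The +y screw head shows through the wide end at mosaic (271,153), i.e. full image (299.7,197). I'll compute the plate-to-deck offset from this single view.

```bash
cat > rel.py <<'E'
from h import *
np.set_printoptions(precision=4,suppress=True)
d=pickle.load(open("w5.pkl","rb"));g=cv2.cvtColor(d["frame"],cv2.COLOR_BGR2GRAY)
cv2.imwrite("pics/c5.png",cv2.resize(d["frame"][180:235,245:340],None,fx=8,fy=8,interpolation=cv2.INTER_CUBIC))
F=lambda u,v:(110+u*.7,90+v*.7)
for zu in(.119,.121,.123):
  t=[hit(d,*F(*p),zu+.034) for p in((100,91),(174.5,91),(250,90),(326,91),(401,91))]
  e=t[4]-t[0];L=np.linalg.norm(e);x=e/L;y=np.array([-x[1],x[0],0])
  c=np.mean(t,0)-.061*y
  k=c+.008*x+.032*y
  s=hit(d,*F(270.5,153),.1005)
  print(zu,L,np.degrees(np.arctan2(x[1],x[0])),"centre",c,"screw",s,"screw-keyhole in plate",(s-k)@x,(s-k)@y, "keyhole top px",proj(d,k+[0,0,zu+.005-k[2]]))
E
python3 rel.py
```

```text
0.119 0.0788079657054167 -18.65060606765421 centre [ 0.5149 -0.1902  0.153 ] screw [ 0.532  -0.1638  0.1005] screw-keyhole in plate -0.00022899383243899906 -0.001528330280294305 keyhole top px [301.8499 206.4837]
0.121 0.07763239728503192 -18.65060606765423 centre [ 0.515  -0.1899  0.155 ] screw [ 0.532  -0.1638  0.1005] screw-keyhole in plate -0.00022402472451375953 -0.0018004834504409032 keyhole top px [302.0467 207.1106]
0.123 0.07645682886464723 -18.650606067654216 centre [ 0.5151 -0.1896  0.157 ] screw [ 0.532  -0.1638  0.1005] screw-keyhole in plate -0.00021905561658874912 -0.0020726366205875203 keyhole top px [302.2482 207.7525]
```

View pics/c5.png

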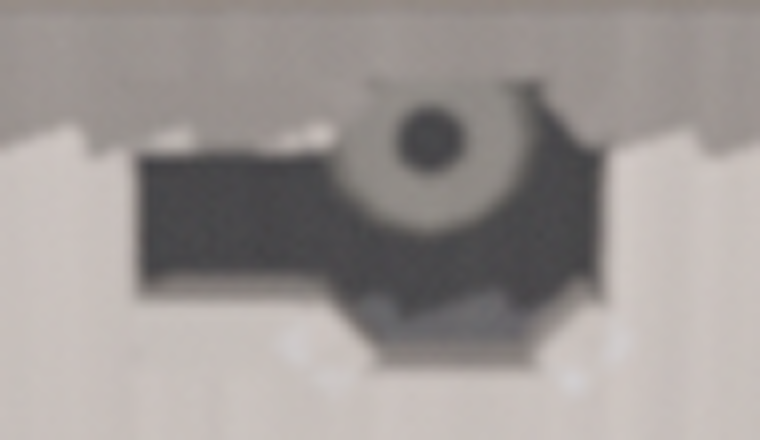

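The offset is about (-1, -1.7) mm in plate axes. Correcting it and descending to just above the heads.

```bash
python3 -m crank '1 -.0034 -.002 0 0;1 0 0 .006 0;1 0 0 .006 0;1 0 0 .006 0;1 0 0 .006 0;1 0 0 .004 0;1 0 0 .004 0;1 0 0 0 0;1 0 0 0 0;1 0 0 0 0'
python3 - <<'E'
from rig import r
from h import *
d=r.get_image("wrist");pickle.dump(d,open("w6.pkl","wb"))
S=[r.sense() for _ in range(3)];print(S[-1]["tool_pos"],S[-1]["force"])
cv2.imwrite("pics/c6.png",cv2.resize(d["frame"][130:240,180:390],None,fx=3.8,fy=3.8,interpolation=cv2.INTER_CUBIC))
E
```

```text
t: 9.5
tool_pos: [0.5135, -0.1903, 0.1354]
ee_rot: [180.0, -0.0, 71.4]
force: [-0.8, -0.2, -3.4]
width: 0.0112
finger_force: 49.5
[ 0.51353411 -0.19032101  0.13546465] [-0.46238329  0.52148826 -3.97773141]
```

View pics/c6.png

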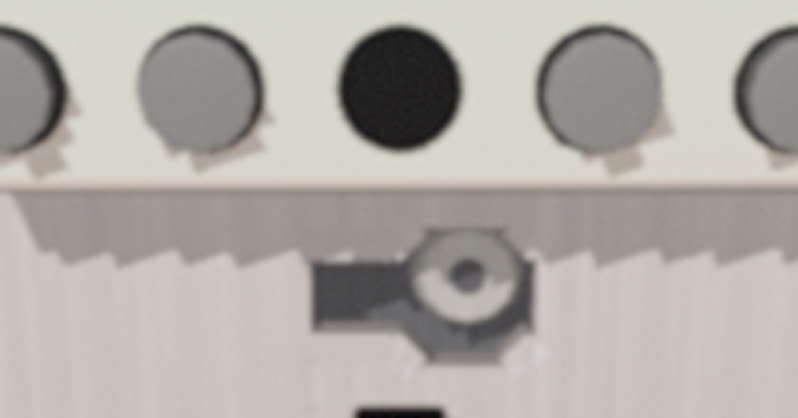

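The head sits centred in the wide end along x: crop (467,275) against an octagon centre of about (467,296). I'll check the y parallax numerically.

```bash
python3 - <<'E'
from h import *
np.set_printoptions(precision=4,suppress=True)
d=pickle.load(open("w6.pkl","rb"));F=lambda u,v:(180+(u+.5)/3.8-.5,130+(v+.5)/3.8-.5)
zu=.1053
k=hit(d,*F(467,296),zu+.005)
for v in(271,275): 
  s=hit(d,*F(467,v),.1005);e=s-k;a=np.radians(-18.6);x=np.array([np.cos(a),np.sin(a),0]);y=np.array([-x[1],x[0],0]);print(e@x,e@y)
E
```

```text
0.000456562696003326 0.0005161898062343536
0.0004643663474122722 -2.2670888802834196e-05
```

Aligned within 0.5 mm. Lowering gently.

```bash
python3 -m crank '1 0 0 .002 0;1 0 0 .002 0;1 0 0 .002 0;1 0 0 .002 0;1 0 0 .002 0;1 0 0 .002 0;1 0 0 .002 0;1 0 0 0 0;1 0 0 0 0;1 0 0 0 0'
```

```text
t: 10.55
tool_pos: [0.5135, -0.1903, 0.1283]
ee_rot: [180.0, -0.0, 71.4]
force: [-0.1, 0.5, -3.2]
width: 0.0113
finger_force: 49.5
```

```bash
python3 -m crank '1 0 0 .002 0;1 0 0 .002 0;1 0 0 .002 0;1 0 0 .002 0;1 0 0 .002 0;1 0 0 .002 0;1 0 0 .001 0;1 0 0 0 0;1 0 0 0 0;1 0 0 0 0'
```

```text
t: 11.55
tool_pos: [0.5136, -0.1904, 0.1221]
ee_rot: [180.0, 0.0, 71.4]
force: [-0.6, -0.1, 1.9]
width: 0.0113
finger_force: 50.1
```

```bash
python3 -m crank '1 0 0 .001 0;1 0 0 .001 0;1 0 0 .001 0;1 0 0 .001 0;1 0 0 0 0;1 0 0 0 0;1 0 0 0 0;1 0 0 0 0;1 0 0 0 0;1 0 0 0 0'
```

```text
t: 12.55
tool_pos: [0.5139, -0.1904, 0.1202]
ee_rot: [179.9, -0.0, 71.4]
force: [-1.1, -0.2, 6.0]
width: 0.0113
finger_force: 50.8
```

```bash
python3 -m crank '1 0 0 .001 0;1 0 0 .001 0;1 0 0 0 0;1 0 0 0 0;1 0 0 0 0;1 0 0 0 0;1 0 0 0 0;1 0 0 0 0;1 0 0 0 0;1 0 0 0 0'
```

```text
t: 13.55
tool_pos: [0.5145, -0.1907, 0.1202]
ee_rot: [179.9, 0.0, 71.4]
force: [-1.3, -0.0, 9.0]
width: 0.0112
finger_force: 51.3
```

```bash
python3 -m crank '1 0 0 0 0;1 0 0 0 0;1 0 0 0 0;1 0 0 .001 0;1 0 0 .001 0;1 0 0 0 0;1 0 0 0 0;1 0 0 0 0;1 0 0 0 0;1 0 0 0 0' 100
python3 - <<'E'
from rig import r
s=r.sense();print(s["tool_pos"],s["ee_rot"],s["force"],s["torque"])
E
```

```text
t: 14.55
tool_pos: [0.5153, -0.1909, 0.1203]
ee_rot: [179.8, 0.0, 71.4]
force: [-2.0, 1.5, 12.0]
width: 0.0103
finger_force: 98.8
[ 0.51528053 -0.19091331  0.12025169] [1.79777587e+02 2.66756303e-02 7.13745750e+01] [-1.95168405  1.48815622 12.0353642 ] [ 0.17343625  0.67734819 -0.00742256]
```

The plate is on the deck: z has stopped and contact is about 16 N. Easing the press slightly and pushing along deck +x (tool +y).

```bash
python3 -m crank '1 0 0 -.0015 0;1 0 .003 0 0;1 0 .003 0 0;1 0 .003 0 0;1 0 .003 0 0;1 0 .003 0 0;1 0 .003 0 0;1 0 0 0 0;1 0 0 0 0;1 0 0 0 0'
cat > st.py <<'E'
from rig import r
import numpy as np
s=r.sense();p=s["tool_pos"];f=s["force"]
print("along %.4f across %.4f z %.4f  F along %.1f across %.1f z %.1f"%(.948*p[0]-.319*p[1]-.5475,.319*p[0]+.948*p[1]+.0166,p[2],.948*f[0]-.319*f[1],.319*f[0]+.948*f[1],f[2]),s["torque"].round(2),s["ee_rot"].round(2))
E
python3 st.py
```

```text
t: 15.55
tool_pos: [0.5217, -0.1931, 0.1203]
ee_rot: [-180.0, 0.0, 71.4]
force: [-5.5, 0.7, 14.4]
width: 0.0105
finger_force: 99.2
along 0.0086 across -0.0001 z 0.1203  F along -5.4 across -1.1 z 14.4 [ 0.32  1.1  -0.01] [-1.7995e+02  5.0000e-02  7.1370e+01]
```

```bash
python3 -m crank '1 0 0 -.002 0;1 0 0 -.002 0;1 0 .003 0 0;1 0 .003 0 0;1 0 .003 0 0;1 0 .003 0 0;1 0 0 0 0;1 0 0 0 0;1 0 0 0 0;1 0 0 0 0'
python3 st.py
```

```text
t: 16.55
tool_pos: [0.5253, -0.1943, 0.1206]
ee_rot: [-179.7, 0.0, 71.4]
force: [-6.7, 2.1, 9.8]
width: 0.0105
finger_force: 98.4
along 0.0124 across 0.0000 z 0.1206  F along -7.1 across -0.2 z 9.8 [0.43 1.31 0.01] [-1.7968e+02  4.0000e-02  7.1380e+01]
```

```bash
python3 -m crank '1 0 0 -.002 0;1 0 .002 -.001 0;1 0 .003 0 0;1 0 .003 0 0;1 0 .003 0 0;1 0 .003 0 0;1 0 0 0 0;1 0 0 0 0;1 0 0 0 0;1 0 0 0 0'
python3 st.py
```

```text
t: 17.55
tool_pos: [0.5333, -0.197, 0.1212]
ee_rot: [-179.9, -0.0, 71.4]
force: [-3.2, 1.3, -5.0]
width: 0.0106
finger_force: 97.4
along 0.0209 across -0.0001 z 0.1212  F along -3.5 across 0.2 z -5.0 [ 0.3   0.76 -0.08] [-1.7988e+02 -1.0000e-02  7.1380e+01]
```

```bash
python3 -m crank '1 0 0 .001 0;1 0 0 .001 0;1 0 .003 0 0;1 0 .003 0 0;1 0 .003 0 0;1 0 0 0 0;1 0 0 0 0;1 0 0 0 0;1 0 0 0 0;1 0 0 0 0'
python3 st.py
```

```text
t: 18.55
tool_pos: [0.5376, -0.1985, 0.121]
ee_rot: [-179.9, 0.0, 71.4]
force: [-5.8, 2.1, -1.1]
width: 0.0105
finger_force: 97.9
along 0.0254 across -0.0001 z 0.1210  F along -6.2 across 0.1 z -1.1 [ 0.42  1.35 -0.12] [-1.7986e+02  2.0000e-02  7.1380e+01]
```

```bash
python3 -m crank '1 0 .003 0 0;1 0 .003 0 0;1 0 .003 0 0;1 0 0 0 0;1 0 0 0 0;1 0 0 0 0;1 0 0 0 0;1 0 0 0 0;1 0 0 0 0;1 0 0 0 0'
python3 st.py
```

```text
t: 19.55
tool_pos: [0.5408, -0.1996, 0.1208]
ee_rot: [-179.7, 0.0, 71.4]
force: [-6.5, 3.3, 0.8]
width: 0.0104
finger_force: 98.3
along 0.0288 across -0.0001 z 0.1208  F along -7.2 across 1.1 z 0.8 [ 0.58  1.78 -0.17] [-1.7971e+02  3.0000e-02  7.1370e+01]
```

```bash
python3 -m crank '1 0 .003 0 0;1 0 .003 0 0;1 0 0 0 0;1 0 0 0 0;1 0 0 0 0;1 0 0 0 0;1 0 0 0 0;1 0 0 0 0;1 0 0 0 0;1 0 0 0 0'
python3 st.py
```

```text
t: 20.55
tool_pos: [0.5414, -0.1998, 0.1209]
ee_rot: [-179.4, 0.1, 71.4]
force: [-12.8, 4.1, 5.4]
width: 0.0107
finger_force: 99.0
along 0.0295 across -0.0001 z 0.1209  F along -13.5 across -0.2 z 5.4 [ 0.96  2.61 -0.08] [-1.7941e+02  7.0000e-02  7.1370e+01]
```

Firm stop at 13.5 N: the plate is home and the deck is against its stop. Backing off to let the deck return.

```bash
python3 -m crank '1 0 -.004 0 0;1 0 -.004 0 0;1 0 -.004 0 0;1 0 -.004 0 0;1 0 -.004 0 0;1 0 -.004 0 0;1 0 -.004 0 0;1 0 0 0 0;1 0 0 0 0;1 0 0 0 0'
python3 st.py
```

```text
t: 21.55
tool_pos: [0.533, -0.1968, 0.1213]
ee_rot: [179.9, -0.0, 71.4]
force: [-2.0, -0.1, -3.9]
width: 0.0106
finger_force: 97.7
along 0.0205 across 0.0000 z 0.1213  F along -1.8 across -0.7 z -3.9 [ 0.12  0.46 -0.06] [ 1.7992e+02 -1.0000e-02  7.1390e+01]
```

```bash
python3 -m crank '1 0 -.003 0 0;1 0 -.003 0 0;1 0 -.003 0 0;1 0 -.002 0 0;1 0 0 0 0;1 0 0 0 0;1 0 0 0 0;1 0 0 0 0;1 0 0 0 0;1 0 0 0 0'
python3 st.py
python3 - <<'E'
from rig import r
from h import *
w=r.get_image("wrist");pickle.dump(w,open("w7.pkl","wb"));pickle.dump(r.get_image("scene"),open("sc7.pkl","wb"))
# head centre & tubes: candidate circles in wrist view
g=cv2.cvtColor(w["frame"],cv2.COLOR_BGR2GRAY)
print(cv2.HoughCircles(g[130:240,150:420],cv2.HOUGH_GRADIENT,1,12,param1=120,param2=16,minRadius=8,maxRadius=20))
E
```

```text
t: 22.55
tool_pos: [0.5274, -0.195, 0.1211]
ee_rot: [180.0, -0.0, 71.4]
force: [1.7, -0.3, -3.2]
width: 0.0102
finger_force: 97.9
along 0.0146 across -0.0000 z 0.1211  F along 1.7 across 0.2 z -3.2 [-0.06 -0.15 -0.03] [179.97  -0.    71.38]
[[[187.5  23.5  17.1]
  [ 29.5  24.5  17.2]
  [ 82.5  23.5  17.2]
  [134.5  22.5  15.5]
  [240.5  23.5  17.1]
  [151.5  76.5  18.3]
  [120.5  78.5  14.7]]]
```

Pulling back, the force follows the deck spring at 0.6 N/mm, so the plate is locked by the pin. Centring at zero force, easing down, releasing and rising.

```bash
python3 -m crank '1 0 .003 .001 0;1 0 .0025 .001 0;1 0 0 .001 0;1 0 0 0 0;1 0 0 0 0;1 0 0 0 0;1 0 0 0 0;1 0 0 0 0;1 0 0 0 0;1 0 0 0 0' 25
python3 st.py
python3 -m crank '0.3 0 0 0 0;0.3 0 0 0 0;0.5 0 0 0 0;0.6 0 0 0 0;0.4 0 0 0 0;0 0 0 0 0;0 0 0 0 0;0 0 0 0 0;0 0 0 0 0;0 0 0 0 0'
python3 st.py
```

```text
t: 23.65
tool_pos: [0.5301, -0.196, 0.1203]
ee_rot: [180.0, 0.0, 71.4]
force: [-2.6, -0.1, 5.1]
width: 0.0105
finger_force: 99.2
along 0.0175 across -0.0001 z 0.1203  F along -2.5 across -1.0 z 5.1 [ 0.09  0.52 -0.  ] [1.7996e+02 2.0000e-02 7.1370e+01]
t: 24.65
tool_pos: [0.5297, -0.1958, 0.1195]
ee_rot: [180.0, -0.0, 71.4]
force: [0.3, -0.2, -0.2]
width: 0.0857
finger_force: 0.0
along 0.0171 across -0.0000 z 0.1195  F along 0.3 across -0.1 z -0.2 [ 0.   -0.01  0.01] [180.    -0.    71.38]
```

```bash
python3 -m crank '0 0 0 -.03 0;0 0 0 -.05 0;0 0 0 -.06 0;0 0 0 -.06 0;0 0 0 -.06 0;0 0 0 -.06 0;0 0 0 -.06 0;0 -.03 0 -.04 0;0 -.05 0 0 0;0 0 0 0 0'
python3 -m crank '0 0 0 0 0;0 0 0 0 0;0 0 0 0 0;0 0 0 0 0;0 0 0 0 0;0 0 0 0 0;0 0 0 0 0;0 0 0 0 0;0 0 0 0 0;0 0 0 0 0'
python3 - <<'E'
from rig import r
from h import *
np.set_printoptions(precision=4,suppress=True)
w=r.get_image("wrist");pickle.dump(w,open("w8.pkl","wb"));f=w["frame"].astype(int)
m=(f[...,2]-f[...,0])>50
n,l,st,c=cv2.connectedComponentsWithStats(m.astype(np.uint8))
a=np.radians(-18.6);x=np.array([np.cos(a),np.sin(a),0]);y=np.array([-x[1],x[0],0])
home=np.array([.5286,-.1956,0])
for i in range(1,n):
  if st[i,4]>8:
    p=hit(w,*c[i],.092);print("orange",c[i],st[i,4],p,(p-home)@x,(p-home)@y)
g=cv2.cvtColor(w["frame"],cv2.COLOR_BGR2GRAY)
h=cv2.HoughCircles(g[:300],cv2.HOUGH_GRADIENT,1,8,param1=120,param2=12,minRadius=4,maxRadius=11)
for u,v,rad in h[0]:
  p=hit(w,u,v,.122);print((u,v,rad),((p-home)@x).round(4),((p-home)@y).round(4))
E
```

```text
t: 25.65
tool_pos: [0.5157, -0.2384, 0.3318]
ee_rot: [179.8, 0.2, 71.0]
force: [-0.7, -0.7, -0.4]
width: 0.0855
finger_force: 0.0
t: 26.65
tool_pos: [0.5169, -0.2337, 0.3296]
ee_rot: [180.0, -0.0, 71.4]
force: [0.3, 0.0, 0.2]
width: 0.0852
finger_force: 0.0
orange [226.5472 141.566 ] 53 [ 0.4725 -0.1768  0.092 ] -0.059175559214988856 -9.316007039176262e-05
(np.float32(284.5), np.float32(77.5), np.float32(6.9)) 0.0005 0.0594
(np.float32(328.5), np.float32(77.5), np.float32(7.3)) 0.04 0.0594
(np.float32(292.5), np.float32(173.5), np.float32(8.0)) 0.0082 -0.0276
(np.float32(306.5), np.float32(77.5), np.float32(8.0)) 0.0203 0.0594
(np.float32(262.5), np.float32(78.5), np.float32(7.3)) -0.0192 0.0586
(np.float32(304.5), np.float32(206.5), np.float32(6.2)) 0.0204 -0.061
(np.float32(449.5), np.float32(31.5), np.float32(5.5)) 0.1433 0.0964
(np.float32(284.5), np.float32(206.5), np.float32(6.2)) 0.0004 -0.0609
(np.float32(264.5), np.float32(206.5), np.float32(5.9)) -0.0196 -0.0609
(np.float32(465.5), np.float32(4.5), np.float32(5.5)) 0.1539 0.117
(np.float32(471.5), np.float32(45.5), np.float
[... 712 characters left out ...]
 0.0336
(np.float32(476.5), np.float32(83.5), np.float32(6.0)) 0.1735 0.0543
(np.float32(458.5), np.float32(90.5), np.float32(5.5)) 0.1582 0.0483
(np.float32(480.5), np.float32(101.5), np.float32(4.4)) 0.1797 0.0388
(np.float32(239.5), np.float32(78.5), np.float32(7.4)) -0.0399 0.0586
(np.float32(444.5), np.float32(9.5), np.float32(7.0)) 0.1366 0.1133
(np.float32(487.5), np.float32(17.5), np.float32(6.9)) 0.1743 0.1072
(np.float32(497.5), np.float32(97.5), np.float32(4.4)) 0.1947 0.0423
(np.float32(452.5), np.float32(51.5), np.float32(5.0)) 0.1481 0.0806
(np.float32(323.5), np.float32(206.5), np.float32(4.6)) 0.0394 -0.061
(np.float32(293.5), np.float32(108.5), np.float32(7.1)) 0.0088 0.0328
```

The tube rows put the plate 0.4 mm from home. The pin is fully visible behind its edge (53 px, against 49 px at the start) and the heads are in the slots. Handing in.

```bash
python3 -c "
from rig import r
print(r.job_done())"
```

```text
the job is handed in; nothing more can be done
None
```

The plate is mounted on the shaker, about 0.4 mm from home, with the pin up behind its edge and the gripper clear; I handed the job in at about 27 s (no verdict came back), but I viewed 11 pictures where the limit was 10.

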